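# Hold a T-section blank home in the marking jig

## Robot

A 6-joint arm with a two-finger parallel gripper is mounted at the origin on a cart in front of the work surface, level with it; the furniture and walls round the work are solid. World frame = base frame: x ahead of the robot, y to its left, z up, the work surface at z = 0. Lengths are in m, angles in rad, forces in N, time in s.
With the tool pointing down it reaches from about 0.225 to 0.875 m from the base axis. Payload 3.4 kg.
Tool frame: the origin (TCP) lies on the centre line of the jaws, within the pads' length; the fingertips stand 17 mm ahead of it and the grasp point (between the pads) lies 2 mm behind it (nose_length is the distance from the TCP to the fingertips, in m); z points along the fingers, y is the line along which they close (so a half turn about z gives the same grasp; the last joint's range is limited). The gripper opens to 85 mm and grips with 20 to 120 N. Pads are 22 mm wide; open, the fingers measure 114 mm over their backs; the gripper's body (76 mm by 85 mm) begins 54 mm behind the grasp point. The pads swing forward as they close: fully open they stand 13 mm farther back than shut.
Start: joints at [-1.371, 0.276, 1.505, -0, 1.361, -0.121], TCP at [0.181, -0.546, 0.248] pointing down, gripper open.
Joint ranges: [-2.89, 2.89], [-0.75, 2.08], [0.22, 2.7], [-1.18, 4.32], [0.11, 2.71], [-2.7, 2.7]. Speed limits (rad/s): [2.57, 2.57, 3.14, 3.14, 3.14, 3.14].

## Interface

Orientations are given as a unit quaternion [w, x, y, z].
In Python, from rig import get_state, get_image, sign_off, find_in, place_of, nose_length gives the robot as it stands.
- The arm moves only by the tool apply_moves, never from a script. Its argument "deltas" is one flat list of numbers, 5 for each row, row after row: the finger opening in mm, from 0 to 85.4, then the shift along the tool's x, y, z in mm, then the turn about the tool's z in degrees. A call has 1 to 12 rows; each row is the pose to reach, as a shift and turn from the pose commanded when the call began, along the tool's axes at that moment; what a row does not reach only later rows make up. A row lasts 1/12 s, in which the tool goes at most 41.7 mm and 7.16 degrees, less where a joint would pass 70% of its speed; a pose out of reach is approached as far as the arm can. A call with a gripper value outside its range is refused whole. The fingers move at their own pace and stop on an object; "squeeze" is the grip in N (left out, the last holds). Time passes only in rows, so rows that repeat a pose let the fingers close. It gives the time, the measured TCP pose, the force, the opening and the grip force at its end, in the units of the state.
- get_state(): the state, without advancing time (a new reading comes with each control period).
- get_image(name): name is "side" or "top" or "wrist"; returns a dict with "frame" (400x640x3 uint8, red, green, blue), "K" (3x3 intrinsics, pixels), "position" and "orientation" of the camera in the world. Camera axes: x right, y down, z forward; pixel columns grow to the right and rows downward; lengths in m; the calibration is good to about 2 mm. A picture is of the moment at which its call begins. There is no depth.
- sign_off(): hands the job in; it is judged then, once.
Trained networks look in a picture, given as the dict that the camera call returned (one of the last four; its "shot" number tells which), for a name from the list of things; names that differ only in an ending like _2 or _b are one class to them, and where a whole thing is asked for, a point or a joint stands for the part that bears it (a point fixed in the world has none). Each returns a list of dicts, best first, with "score" (0 to 1); they miss things now and then, are a little off and sometimes report something else, mostly with a low value. They report only what shows in the picture. A call takes as long as a camera call.
- find_in(query, picture): "point" ([column, row] in pixels, amid what is visible of it).
- place_of(query, picture): "point" ([column, row] in pixels: a listed point, or the origin of a listed thing).
The state is a dict: "clock": time; "qpos": joint angles; "qd": joint speeds; "effort": joint torques, N m; "position": TCP position; "ee_rot": TCP orientation; "contact_force": force on the tool from outside, world axes, zero at the start; "moment": the same for the moment, N m; "width": finger opening in m; "gripper_force": force on a finger pad.
Only numpy, scipy, OpenCV 4.12 (cv2) and the standard library are available. Lean on these libraries where they do the work, as an engineer would, in place of code of your own. Each camera call takes 0.05 s, during which the arm holds its last target. There are 200 camera calls.

## Task

Pull the drawer of the small grey unit open by its handle, take out the white plastic T-bar, set it down (do not drop it) on the blue plate of the marking jig, rib up, lengthwise along the steel fence and within the plate's length, and let go. Then close the fingers and put their tips into the inside corner between flange and rib on the side away from the fence, and with one diagonal push, down and towards the fence, slide the bar flush against the fence and hold it pressed firmly against both fence and plate, ready for scribing. The job finishes while the robot is still pushing; leave the blue-capped bottle by the jig, the beaker and the timer where they stand.

Things in the scene. Friction and masses are not known exactly. Their poses are not given: they have to be found in the camera images.
- unit: Low grey drawer unit with one white-fronted drawer, 240 deep (x) x 220 wide (y) x 80 high mm, fixed during the run. Origin: centre of its underside; its -x axis points out of the drawer front, the way the drawer pulls.
- unit_drawer0 (a joint): Opening of the drawer in m: 0 closed, 0.165 fully out; it slides along the unit's -x axis with about 1 N of friction and stays where left. Inside it is 195 (along x) x 178 (along y) mm; its floor is 22 mm above the worktop, side walls reach 58 mm and the front panel 68 mm above the worktop.
- unit_drawer0_handle (a point): Centre of the drawer's steel bar handle: a horizontal round bar 11 mm thick, 110 mm long along the unit's y, 44 mm above the worktop; its axis is 35 mm out from the drawer front. Moves with the drawer.
- tbar: White, slippery plastic T-section blank, an inverted T, loose, about 0.1 to 0.2 kg: flange 100 long (its x) x 64 wide (its y) x 10 thick mm, and on its middle a rib along the whole length, 12 mm wide, rising 30 mm above the flange (40 mm over all). The same either way round. Origin: centre of the underside, z up. Starts inside the drawer, rib up, lying roughly across it, its middle about 60 to 80 mm behind the inside of the drawer front.
- jig: Marking jig, fixed during the run: a blue plate 130 (x) x 190 (y) mm whose top is 16 mm above the worktop, on rubber feet, with a steel fence along its +x edge. Origin: below the plate's centre, on the worktop; axes along the plate's sides.
- plate: The jig's blue plate alone (same frame as the jig).
- fence: The jig's steel fence alone (same frame as the jig): a bar 190 long (y) x 20 thick (x) mm, 16 mm high above the plate, with screw heads and a tick scale on top. The bar slides easily on fence and plate (friction about 0.2); fence and plate are rigid. A push of about 10 N down together with 10 N towards the fence is plenty.
- fence_face (a point): Middle of the fence's flat face, at the height of the plate's top; axes as the jig's: x points into the fence, y along it, z up. In front of the face the plate is free for 110 mm. A bar flush with the fence has its origin 32 mm in front of this point (x = -0.032 in this frame) at z = 0.
- bottle_blue: Bystander: clear bottle with blue cap, 48 dia x 102 mm, loose. Origin at its foot.
- timer: Bystander: white bench timer 72x64x22 mm, loose. Origin at its underside.
- beaker: Bystander: clear beaker 73 dia x 92 mm, loose. Origin at its foot.

How it is judged:
On the way, in this order (a step that is already met when the one before it is completed fails the run):
1. the drawer is pulled open at least 90 mm (value of joint unit_drawer0 above 0.09 m), for 0.1 s.
2. the bar, still in the fingers, is lowered to within 15 mm of the jig's plate in front of the fence (x of tbar in the frame of fence_face between -0.075 and -0.027 m and y of tbar in the frame of fence_face between -0.05 and 0.05 m and z of tbar in the frame of fence_face between -0.004 and 0.015 m and contact force between the fingers and tbar above 1 N), for 0.05 s.
3. the bar lies rib up on the plate along the fence, let go (x of tbar in the frame of fence_face between -0.075 and -0.027 m and y of tbar in the frame of fence_face between -0.05 and 0.05 m and angle between the z axis of tbar and the z axis of jig, either way round below 0.05 rad and z of tbar in the frame of fence_face between -0.004 and 0.004 m and angle between tbar's own z axis and vertical below 0.3 rad and angle between the x axis of tbar and the y axis of fence_face, either way round below 0.3 rad and contact force between the fingers and tbar below 0.1 N), for 0.2 s.
At the end, for the whole second after the job is handed in: Still pushing (fingers on bar over 4 N, grasp point 6 mm or more behind the rib's middle, not gripping): bar on fence over 3 N, on plate over 5 N; flat, rib up, at rest, within 3 mm and 0.03 rad of flush with the fence, its middle within 50 mm of the fence's middle (angle between the z axis of tbar and the z axis of jig, either way round below 0.05 rad and z of tbar in the frame of fence_face between -0.004 and 0.004 m and angle between tbar's own z axis and vertical below 0.3 rad and x of tbar in the frame of fence_face between -0.035 and -0.029 m and y of tbar in the frame of fence_face between -0.05 and 0.05 m and angle between the x axis of tbar and the y axis of fence_face, either way round below 0.03 rad and contact force between tbar and fence above 3 N and contact force between tbar and plate above 5 N and contact force between the fingers and tbar above 4 N and x of the grasp point in the frame of fence_face below -0.038 m and linear speed of tbar below 0.01 m/s); the arm keeps its last pose, push and grip.
It fails at once if the blue-capped bottle, the beaker or the timer is shifted or knocked (over 30 mm) (distance of any of bottle_blue, timer, beaker from where it was at the start of the episode above 0.03 m).
It also fails if it takes over 58 s, if anything falls off the work surface, if the arm or the gripper's body presses on something with over 40 N, if the wrist force passes 120 N, or if a joint passes its speed limit or range.

## Working session

There is one attempt and no reset: what is moved stays moved. The work goes in short steps, Python scripts to look and compute and a tool call to move; the robot and the scene stay as the last step left them, time stands still between calls to the robot, and variables do not carry over. Pictures are saved under pics/ and viewed, at most 10 in all, crops included, and the job is handed in when it is done.

Besides the shell and the picture viewer there is one more tool, called after "Call:" as name(argument=value, ...), one argument or row to a line, values as JSON. apply_moves: Moves the arm, as the interface text tells. Its arguments: {"type":"object","properties":{"deltas":{"type":"array"},"squeeze":{"type":"number"}},"required":["deltas"]}

```bash
mkdir -p pics; cat > h.py <<'E'
import numpy as np, cv2
from scipy.spatial.transform import Rotation as R
from rig import get_state,get_image,sign_off,find_in,place_of,nose_length
def rot(q): return R.from_quat([q[1],q[2],q[3],q[0]]).as_matrix()
def save(p,n): cv2.imwrite('pics/'+n,p['frame'][:,:,::-1])
def atz(p,px,z):
    d=rot(p['orientation'])@np.linalg.inv(p['K'])@np.array([px[0],px[1],1.])
    o=np.array(p['position']); return o+d*(z-o[2])/d[2]
def proj(p,X):
    c=rot(p['orientation']).T@(np.array(X)-np.array(p['position'])); c=p['K']@c; return c[:2]/c[2]
E
python3 - <<'E'
from h import *
s=get_state();print(s['clock'],s['position'],s['ee_rot'],nose_length if not callable(nose_length) else nose_length())
Z=dict(unit=0,unit_drawer0_handle=.044,tbar=.022,jig=0,fence_face=.016,bottle_blue=0,timer=0,beaker=0)
ps={n:get_image(n) for n in('top','side')}
for n,p in ps.items():
    save(p,n+'0.png');print(n,np.round(p['position'],3))
    for q,z in Z.items():
        for r in place_of(q,p)[:2]: print(q,np.round(r['point'],1),round(r['score'],2),np.round(atz(p,r['point'],z),3))
ps['top']['frame'];cv2.imwrite('pics/both.png',np.vstack([ps['top']['frame'],ps['side']['frame']])[:, :, ::-1][:,:])
E
```

```text
0.0 [ 0.18119725 -0.54518786  0.24742232] [-9.24709833e-04  9.87162702e-01  1.59715194e-01 -3.52745900e-05] 0.017
top [0.492 0.058 1.62 ]
unit [381.6 159.7] 0.82 [ 0.761 -0.171  0.   ]
unit_drawer0_handle [383.3 200.3] 0.56 [ 0.607 -0.169  0.044]
jig [263.3 236.9] 0.63 [0.476 0.265 0.   ]
fence_face [383.6 155. ] 0.74 [ 0.776 -0.176  0.016]
fence_face [262.1 219.4] 0.63 [0.539 0.268 0.016]
bottle_blue [207.4 246.9] 0.8 [0.439 0.468 0.   ]
timer [195.6 205.9] 0.73 [0.589 0.514 0.   ]
beaker [440.3 255.5] 0.62 [ 0.408 -0.383  0.   ]
side [-0.35   0.57   1.081]
unit [341.2 160.6] 0.89 [ 0.778 -0.192  0.   ]
unit_drawer0_handle [366.8 180.9] 0.56 [ 0.592 -0.179  0.044]
tbar [340. 160.] 0.41 [ 0.761 -0.175  0.022]
jig [269.  255.8] 0.97 [0.49  0.251 0.   ]
jig [367.1 181.5] 0.73 [ 0.628 -0.209  0.   ]
fence_face [260.9 247.5] 0.75 [0.52  0.263 0.016]
bottle_blue [208.7 298. ] 0.66 [0.436 0.465 0.   ]
timer [178.7 268.8] 0.93 [0.579 0.507 0.   ]
beaker [444.8 201.2] 0.57 [ 0.409 -0.385  0.   ]
```

View pics/top0.png

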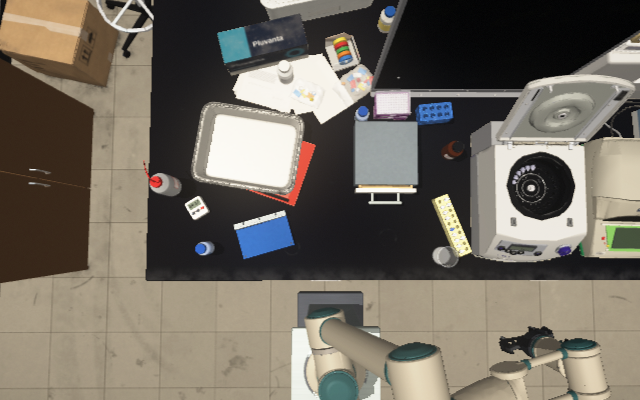

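View pics/side0.png

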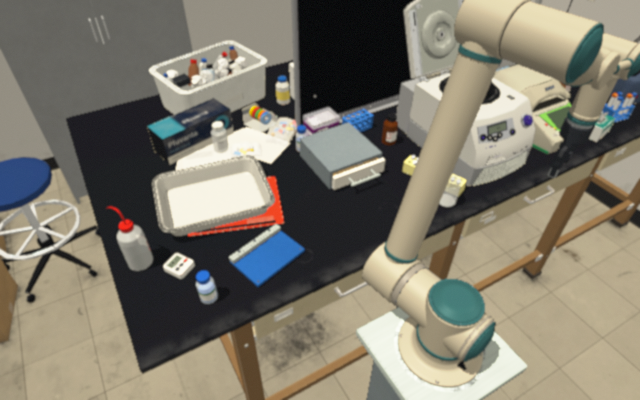

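Top view: unit at about (386,155), its handle at (385,200), and the jig at (264,236) with the fence on its upper edge, yawed roughly 20°. The bottle is at (205,248), the timer at (196,207) and the beaker at (444,256). In both views the networks agree with the picture to within 1–2 cm. The `fence_face` hit at (384,155) is false: it lies on the unit. Next I move above the handle.

Call:
apply_moves(
  deltas=[30,511,-225,30,-72,30,511,-225,30,-72,30,511,-225,30,-72,30,511,-225,30,-72,30,511,-225,30,-72,30,511,-225,30,-72,30,511,-225,30,-72,30,511,-225,30,-72,30,511,-225,30,-72,30,511,-225,30,-72,30,511,-225,30,-72,30,511,-225,30,-72],
)

```text
clock: 1.9
position: [0.5528, -0.209, 0.2216]
ee_rot: [0.0, 0.705, 0.71, -0.0]
contact_force: [0.1, -0.5, -0.4]
width: 0.03
gripper_force: 0.0
```

```bash
cat > look.py <<'E'
import sys
from h import *
def st():
    s=get_state();M=rot(s['ee_rot']);print(round(s['clock'],2),np.round(s['position'],4),'toolx',round(np.degrees(np.arctan2(M[1,0],M[0,0])),2),'tz',np.round(M[:,2],3),'w',round(s['width'],4),'F',np.round(s['contact_force'],1),'g',round(s['gripper_force'],1))
    return s,M
E
python3 - <<'E'
from look import *
st()
p=get_image('wrist');save(p,'w1.png');print(p['position'])
for q,z in dict(unit=0,unit_drawer0_handle=.044,jig=0).items():
    for r in place_of(q,p)[:2]: print(q,np.round(r['point'],1),round(r['score'],2),np.round(atz(p,r['point'],z),3))
E
```

```text
1.9 [ 0.5528 -0.209   0.2216] toolx 90.42 tz [ 0. -0. -1.] w 0.03 F [ 0.1 -0.5 -0.4] g 0.0
[ 0.55145891 -0.13026902  0.34682527]
unit [495.7 148.5] 0.94 [ 0.766 -0.174  0.   ]
unit_drawer0_handle [366.6 156.1] 0.63 [ 0.601 -0.178  0.044]
```

View pics/w1.png

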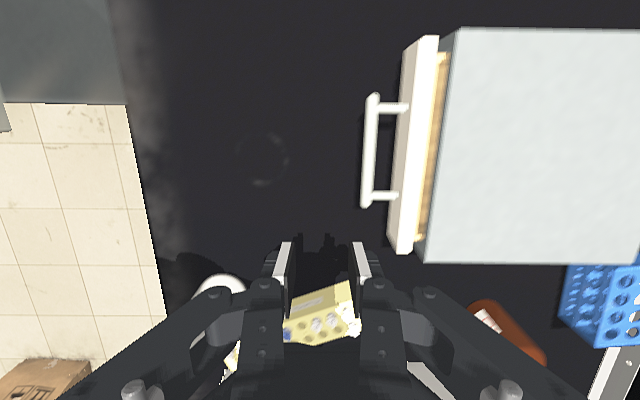

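The wrist view shows the handle bar running from about (374,94) to (366,206), with the drawer front behind it and the unit's grey top at right. The bar gives the handle centre and yaw.

```bash
python3 - <<'E'
from look import *
s,M=st()
p=get_image('wrist')
a=atz(p,(374,94),.044);b=atz(p,(366,206),.044)
print(a,b,np.linalg.norm(a-b),(a+b)/2,'yaw',np.degrees(np.arctan2(-(a-b)[0],(a-b)[1])))
e=[atz(p,q,.08) for q in((461,28),(424,262))];print(e,np.degrees(np.arctan2(-(e[0]-e[1])[0],(e[0]-e[1])[1])),np.linalg.norm(e[0]-e[1]))
h=np.array([.600,-.178,.042]);
for c in (place_of('unit_drawer0_handle',p)[0]['point'],((374+366)/2,150)):
    h=atz(p,c,.044);h[2]=.042;print(h,'delta tool mm',np.round(M.T@(h-s['position'])*1000,1))
E
```

```text
2.1 [ 0.552  -0.2097  0.2211] toolx 90.54 tz [-0.001 -0.    -1.   ] w 0.0301 F [-0.  -0.2 -0.1] g 0.0
[ 0.6031247  -0.11544146  0.044     ] [ 0.60212427 -0.23503091  0.044     ] 0.1195936322318275 [ 0.60262449 -0.17523618  0.044     ] yaw -0.47930170747078904
[array([ 0.66575046, -0.06523252,  0.08      ]), array([ 0.66212186, -0.28567411,  0.08      ])] -0.9430373633107839 0.2204714491719122
[ 0.60006518 -0.17479155  0.042     ] delta tool mm [ 34.5  48.6 179. ]
[ 0.60265521 -0.17156375  0.042     ] delta tool mm [ 37.7  51.2 179. ]
```

Call:
apply_moves(
  deltas=[30,35,49,60,1.5,30,35,49,60,1.5,30,35,49,60,1.5,30,35,49,100,1.5,30,35,49,130,1.5,30,35,49,155,1.5,30,35,49,179,1.5,30,35,49,179,1.5,30,35,49,179,1.5],
  squeeze=40,
)

```text
clock: 2.95
position: [0.5994, -0.1772, 0.0427]
ee_rot: [0.0, 0.715, 0.699, -0.0]
contact_force: [0.3, -0.2, -0.4]
width: 0.0299
gripper_force: 0.0
```

Call:
apply_moves(
  deltas=[0,0,0,0,0,0,0,0,0,0,0,0,0,0,0,0,0,0,0,0,0,0,0,0,0,0,0,0,0,0],
)

```text
clock: 3.45
position: [0.6005, -0.1768, 0.0432]
ee_rot: [0.001, 0.714, 0.7, -0.001]
contact_force: [-1.4, -5.7, 4.2]
width: 0.0093
gripper_force: 39.1
```

Call:
apply_moves(
  deltas=[0,0,-10,0,0,0,0,-25,0,0,0,0,-40,0,0,0,0,-55,0,0,0,0,-70,0,0,0,0,-85,0,0,0,0,-100,0,0,0,0,-115,0,0,0,0,-130,0,0,0,0,-142,0,0,0,0,-150,0,0,0,0,-150,0,0],
)

```text
clock: 4.45
position: [0.4504, -0.1759, 0.0433]
ee_rot: [0.003, 0.713, 0.701, -0.002]
contact_force: [-0.7, -12.4, -1.3]
width: 0.0091
gripper_force: 39.4
```

Call:
apply_moves(
  deltas=[30,0,0,0,0,30,0,0,0,0,30,0,0,0,0,30,0,0,-30,0,30,0,0,-60,0,30,0,0,-100,0,30,0,0,-140,0,30,0,0,-180,0,30,0,0,-200,0,30,0,0,-200,0],
)

```text
clock: 5.28
position: [0.453, -0.1728, 0.2476]
ee_rot: [0.005, 0.714, 0.7, 0.002]
contact_force: [-0.1, -0.2, -0.4]
width: 0.03
gripper_force: 0.0
```

```bash
python3 - <<'E'
from look import *
s,M=st()
p=get_image('wrist');save(p,'w2.png')
t=get_image('top')
for n,p in (('w',p),('t',t)):
  for q,z in dict(tbar=.022,unit_drawer0_handle=.044,jig=0,fence_face=.016).items():
    for r in place_of(q,p)[:2]: print(n,q,np.round(r['point'],1),round(r['score'],2),np.round(atz(p,r['point'],z),3))
E
```

```text
5.28 [ 0.453  -0.1728  0.2476] toolx 88.92 tz [ 0.01  -0.004 -1.   ] w 0.03 F [-0.1 -0.2 -0.4] g 0.0
w tbar [425.6 183.7] 0.72 [ 0.589 -0.189  0.022]
w unit_drawer0_handle [317.  177.8] 0.79 [ 0.449 -0.173  0.044]
t unit_drawer0_handle [384.5 245.1] 0.56 [ 0.447 -0.172  0.044]
t jig [263.7 231.9] 0.56 [0.494 0.264 0.   ]
t fence_face [262.4 220.9] 0.76 [0.534 0.267 0.016]
```

View pics/w2.png

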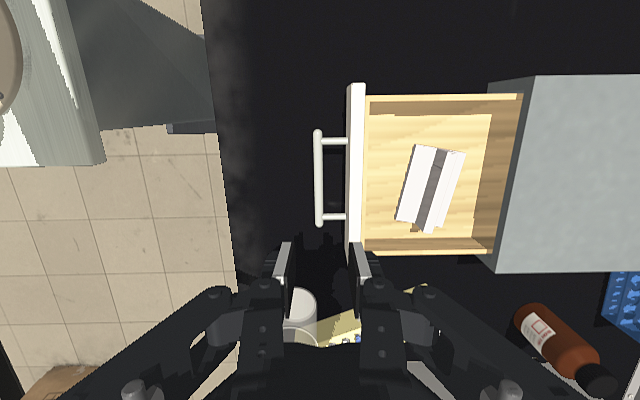

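```bash
python3 - <<'E'
import cv2
i=cv2.imread('pics/w2.png')[130:250,370:490];cv2.imwrite('pics/w2c.png',cv2.resize(i,None,fx=5,fy=5,interpolation=cv2.INTER_NEAREST))
E
```

```text
(no output)
```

View pics/w2c.png

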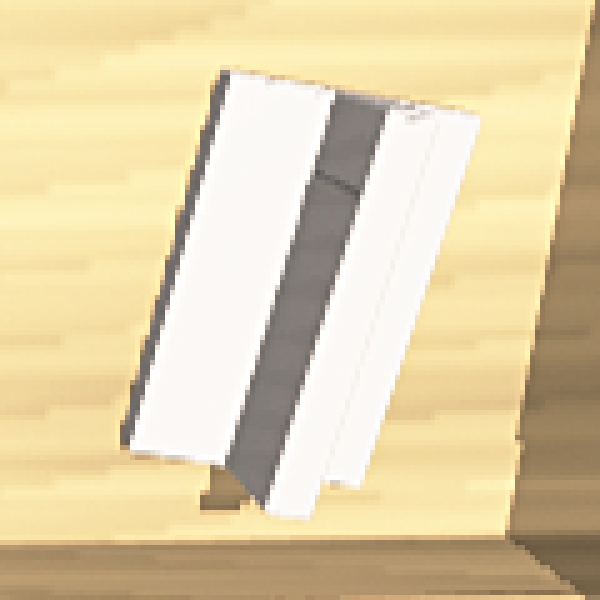

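The crop shows the flange's four top corners at about (228,72), (480,116), (360,487) and (132,450). The dark strip is the rib's near side face. The rib top lies just right of it, from (387,106)–(437,115) at the upper end to (267,508)–(310,518) at the lower end.

```bash
python3 - <<'E'
from look import *
s,M=st()
p=get_image('wrist')
f=lambda c,z:atz(p,(370+c[0]/5,130+c[1]/5),z)
F=[f(c,.032) for c in((228,72),(480,116),(360,487),(132,450))]
T=[f(c,.062) for c in((387,106),(437,115),(310,518),(267,508))]
for A in (F,T):
    A=np.array(A);m=A.mean(0);d=(A[0]+A[1]-A[2]-A[3])/2;w=(A[1]+A[2]-A[0]-A[3])/2
    print(m,'len',np.linalg.norm(d),'wid',np.linalg.norm(w),'ang',np.degrees(np.arctan2(d[1],d[0])))
    print('delta',np.round(M.T@(m-s['position'])*1000,1))
E
```

```text
5.78 [ 0.45   -0.1722  0.2415] toolx 88.88 tz [-0.002  0.001 -1.   ] w 0.0299 F [-0.8 -0.4 -1.3] g 0.0
[ 0.58237162 -0.18780501  0.032     ] len 0.0969710202887465 wid 0.06129374852225626 ang 79.83764903056931
delta [-13.2 133.  209.3]
[ 0.58249545 -0.18704767  0.062     ] len 0.0963112439696305 wid 0.01102594363958971 ang 79.58400536730258
delta [-12.4 133.1 179.3]
```

Call:
apply_moves(
  deltas=[40,-12,40,0,5,40,-12,80,20,9,40,-12,120,40,9,40,-12,134,60,9,40,-12,134,60,9,40,-12,134,60,9,40,-12,134,60,9,40,-12,134,60,9],
)

```text
clock: 6.5
position: [0.5835, -0.1873, 0.1837]
ee_rot: [0.001, 0.767, 0.642, 0.0]
contact_force: [0.5, -0.7, 0.4]
width: 0.04
gripper_force: 0.0
```

```bash
python3 - <<'E'
from look import *
s,M=st()
p=get_image('wrist');cv2.imwrite('pics/w3.png',p['frame'][:,:,::-1])
np.savez('w3.npz',K=p['K'],position=p['position'],orientation=p['orientation'])
r=place_of('tbar',p)[:2];print(r)
for q,z in((np.array([s['position'][0],s['position'][1],.032])),0),: print(proj(p,q))
E
```

```text
6.5 [ 0.5835 -0.1873  0.1837] toolx 79.86 tz [ 0.001 -0.001 -1.   ] w 0.04 F [ 0.5 -0.7  0.4] g 0.0
[{'point': [329.5, 189.0], 'score': 0.75}]
[321.92447291 190.11961581]
```

View pics/w3.png

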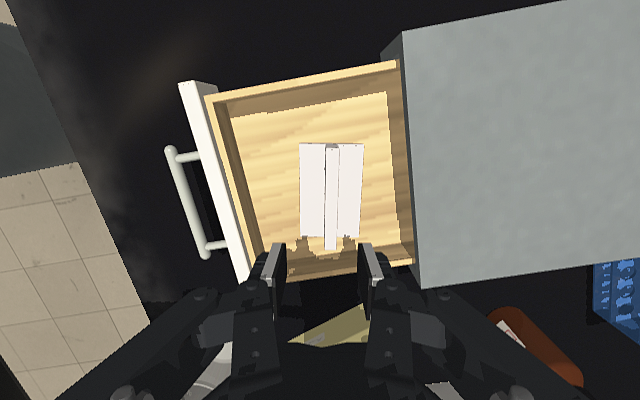

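The bar is now aligned with the tool. Its flange top spans columns 300–364 from row 144, and the rib top runs from (325..338,147) down to (325..337,249), a little right of the jaw centre at 321.

```bash
python3 - <<'E'
from look import *
s,M=st()
p=dict(np.load('w3.npz'))
for z,A in((.062,((325,147),(338.5,147),(337,249),(325,249))),(.032,((300,144),(364,144),(359,237),(301,237)))):
    A=np.array([atz(p,a,z) for a in A]);m=A.mean(0);d=(A[0]+A[1]-A[2]-A[3])/2;w=(A[1]+A[2]-A[0]-A[3])/2
    print(m,'len',np.linalg.norm(d),'wid',np.linalg.norm(w),'ang',np.degrees(np.arctan2(d[1],d[0])),'delta',np.round(M.T@(m-s['position'])*1000,1))
E
```

```text
6.6 [ 0.5836 -0.1873  0.1842] toolx 79.85 tz [ 0.002 -0.001 -1.   ] w 0.0399 F [ 0.9 -0.2 -0.1] g 0.0
[ 0.59163318 -0.1907178   0.062     ] len 0.0991213562500986 wid 0.011779111041753613 ang 80.11262096540922 delta [ -1.9   8.2 122.2]
[ 0.59206665 -0.19190481  0.032     ] len 0.09955459539100829 wid 0.0626691738932711 ang 79.30512978436546 delta [ -2.9   8.8 152.2]
```

Call:
apply_moves(
  deltas=[40,-2,8.5,30,0,40,-2,8.5,60,0,40,-2,8.5,90,0,40,-2,8.5,110,0,40,-2,8.5,122,0,40,-2,8.5,130,0,40,-2,8.5,130,0,40,-2,8.5,130,0],
)

```text
clock: 7.27
position: [0.5923, -0.1908, 0.0534]
ee_rot: [0.001, 0.767, 0.642, 0.0]
contact_force: [0.2, -0.4, 0.7]
width: 0.0397
gripper_force: 0.0
```

Call:
apply_moves(
  deltas=[0,0,0,0,0,0,0,0,0,0,0,0,0,0,0,0,0,0,0,0,0,0,0,0,0,0,0,0,0,0,0,0,0,0,0,0,0,0,0,0],
)

```text
clock: 7.93
position: [0.5929, -0.1909, 0.054]
ee_rot: [0.001, 0.767, 0.642, 0.0]
contact_force: [-1.2, -1.1, 5.6]
width: 0.0113
gripper_force: 41.5
```

Call:
apply_moves(
  deltas=[0,0,0,-15,0,0,0,0,-40,0,0,0,0,-75,0,0,0,0,-110,0,0,0,0,-140,0,0,25,-10,-160,-3,0,55,-25,-175,-8,0,85,-39,-185,-13,0,120,-55,-185,-18,0,155,-72,-185,-22,0,190,-88,-185,-26,0,225,-104,-185,-30],
)

```text
clock: 8.93
position: [0.528, 0.0509, 0.2373]
ee_rot: [-0.0, 0.573, 0.819, -0.0]
contact_force: [0.3, 0.8, -2.3]
width: 0.0115
gripper_force: 40.4
```

```bash
python3 - <<'E'
from look import *
s,M=st()
E
```

```text
8.93 [0.528  0.0509 0.2373] toolx 110.05 tz [-0.  0. -1.] w 0.0115 F [ 0.3  0.8 -2.3] g 40.4
```

Call:
apply_moves(
  deltas=[0,30,5,0,0,0,65,10,0,0,0,100,15,0,0,0,130,15,0,0,0,150,15,0,0,0,150,15,0,0,0,150,15,0,0,0,150,15,0,0],
)

```text
clock: 9.6
position: [0.4922, 0.195, 0.2372]
ee_rot: [0.0, 0.574, 0.819, -0.0]
contact_force: [0.1, 0.4, -1.3]
width: 0.0113
gripper_force: 40.4
```

```bash
python3 - <<'E'
from look import *
s,M=st()
p=get_image('wrist');save(p,'w4.png')
np.savez('w4.npz',K=p['K'],position=p['position'],orientation=p['orientation'])
for q,z in dict(tbar=.205,jig=0,fence_face=.016,plate=0,fence=0,bottle_blue=0).items():
    for r in place_of(q,p)[:2]: print(q,np.round(r['point'],1),round(r['score'],2),np.round(atz(p,r['point'],z),3))
E
```

```text
9.6 [0.4922 0.195  0.2372] toolx 109.9 tz [-0.    -0.001 -1.   ] w 0.0113 F [ 0.1  0.4 -1.3] g 40.4
tbar [319.9 242.1] 0.58 [0.49  0.195 0.205]
jig [335.8 123.3] 0.74 [0.487 0.26  0.   ]
fence_face [379.3 125.7] 0.56 [0.536 0.275 0.016]
plate [337.7 122.5] 0.63 [0.489 0.261 0.   ]
```

View pics/w4.png

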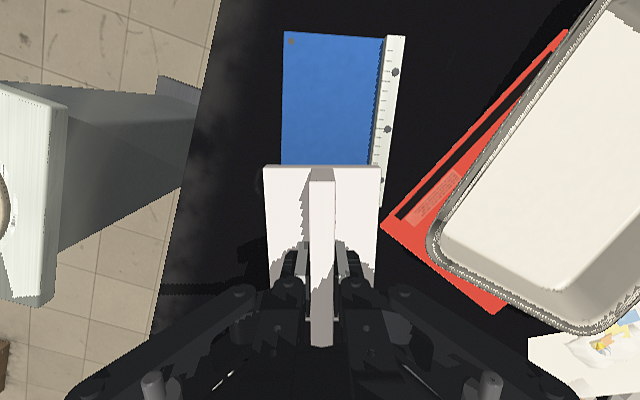

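The bar is held straight. The blue plate spans columns 283–385 from row 32, and the fence is right of it, from the top (387..405,36) down to about (371..382,207). I zoom in for the fence edges.

```bash
python3 - <<'E'
import cv2
i=cv2.imread('pics/w4.png')[25:215,270:420];cv2.imwrite('pics/w4c.png',cv2.resize(i,None,fx=3,fy=3,interpolation=cv2.INTER_NEAREST))
E
```

```text
(no output)
```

View pics/w4c.png

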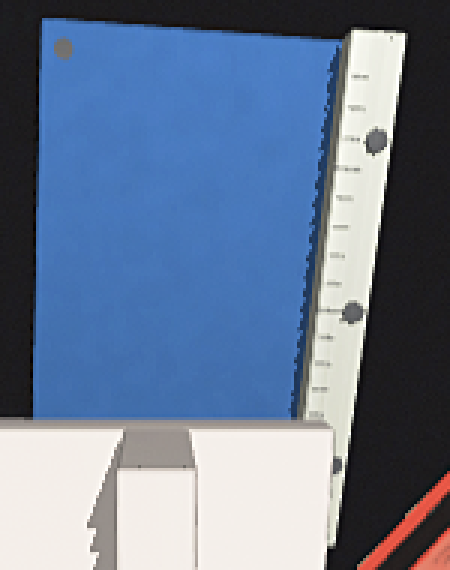

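The fence's inner top edge runs from (352,30) to about (307,418), its outer edge from (407,33) to (334,548), and the plate's left edge from (42,18) to (34,418).

```bash
python3 - <<'E'
from look import *
p=dict(np.load('w4.npz'))
f=lambda c,r,z:atz(p,(270+c/3,25+r/3),z)
P=dict(innerA=f(352,30,.032),innerB=f(307,418,.032),outA=f(407,33,.032),outB=f(334,548,.032),faceA=f(342,40,.016),faceB=f(298,418,.016),plA=f(42,18,.016),plB=f(34,418,.016))
for k in('inner','out','face','pl'):
    a,b=P[k+'A'],P[k+'B'];d=a-b;print(k,a,b,'len',np.linalg.norm(d[:2]),'ang',np.degrees(np.arctan2(d[1],d[0])))
th=np.radians(np.degrees(np.arctan2(*(P['outA']-P['outB'])[[1,0]])));ey=np.array([np.cos(th),np.sin(th)]);ex=np.array([ey[1],-ey[0]])
for k,v in P.items(): print(k,'x',round(v[:2]@ex,4),'y',round(v[:2]@ey,4))
print('angle',np.degrees(th),'ex',ex,'ey',ey)
xf=np.mean([P[k][:2]@ex for k in('innerA','innerB','outA','outB')])  # see
for sc in ((352,141),(352,312)): pass
for q in ('scr',):
    for c in((376,141),(352,312),(335,465)): v=f(*c,.034);print('screw',v,v[:2]@ex,v[:2]@ey)
E
```

```text
inner [0.50356907 0.36147968 0.032     ] [0.54231969 0.23125342 0.032     ] len 0.13586938451336103 ang 106.57109847804594
out [0.52187395 0.36713766 0.032     ] [0.57440984 0.18476308 0.032     ] len 0.18979069112761635 ang 106.0698856147481
face [0.50334458 0.3617719  0.016     ] [0.54256541 0.22814696 0.016     ] len 0.1392619785879085 ang 106.35771636699268
pl [0.39841701 0.33123716 0.016     ] [0.43938551 0.19071262 0.016     ] len 0.14637473770328868 ang 106.25350877246572
innerA x 0.584 y 0.208
innerB x 0.5851 y 0.0721
outA x 0.6031 y 0.2083
outB x 0.6031 y 0.0185
faceA x 0.5838 y 0.2083
faceB x 0.5845 y 0.069
plA x 0.4745 y 0.208
plB x 0.475 y 0.0616
angle 106.0698856147481 ex [0.96092478 0.27680963] ey [-0.27680963  0.96092478]
screw [0.52570525 0.33183958 0.034     ] 0.5970195872418937 0.17335259446896234
screw [0.5419198  0.27464145 0.034     ] 0.5967675606437614 0.11390115552828002
screw [0.55989447 0.21779556 0.034     ] 0.5983043746936797 0.054300964677563575
```

Call:
apply_moves(
  deltas=[0,30,5,20,2,0,62,9,45,3.7,0,62,9,80,3.7,0,62,9,110,3.7,0,62,9,135,3.7,0,62,9,155,3.7,0,62,9,170,3.7,0,62,9,178,3.7,0,62,9,178,3.7,0,62,9,178,3.7,0,62,9,178,3.7],
)

```text
clock: 10.87
position: [0.4807, 0.257, 0.0605]
ee_rot: [0.001, 0.601, 0.8, 0.001]
contact_force: [0.4, -0.4, -2.3]
width: 0.0113
gripper_force: 40.3
```

Call:
apply_moves(
  deltas=[0,0,0,2,0,0,0,0,4,0,0,0,0,6,0,0,0,0,8,0,0,0,0,8,0,0,0,0,8,0],
)

```text
clock: 11.37
position: [0.4796, 0.2567, 0.0513]
ee_rot: [-0.0, 0.601, 0.8, -0.0]
contact_force: [-0.6, 0.3, -1.9]
width: 0.0114
gripper_force: 40.3
```

```bash
python3 - <<'E'
from look import *
s,M=st()
p=get_image('side')
for r in place_of('tbar',p)[:2]: print(np.round(r['point'],1),round(r['score'],2),np.round(atz(p,r['point'],.018),3))
E
```

```text
11.37 [0.4796 0.2567 0.0513] toolx 106.18 tz [-0. -0. -1.] w 0.0114 F [-0.6  0.3 -1.9] g 40.3
[266.9 252.7] 0.87 [0.49  0.256 0.018]
```

Call:
apply_moves(
  deltas=[0,0,0,1,0,0,0,0,2,0,0,0,0,3,0,0,0,0,3,0,0,0,0,3,0],
)

```text
clock: 11.88
position: [0.4796, 0.2568, 0.0483]
ee_rot: [-0.0, 0.601, 0.8, -0.0]
contact_force: [-0.1, 0.2, -1.3]
width: 0.0111
gripper_force: 40.3
```

Call:
apply_moves(
  deltas=[0,0,0,1,0,0,0,0,1,0,0,0,0,1,0],
)

```text
clock: 12.13
position: [0.4799, 0.2569, 0.048]
ee_rot: [0.0, 0.601, 0.8, 0.0]
contact_force: [-1.5, -0.5, 4.3]
width: 0.0111
gripper_force: 41.2
```

Call:
apply_moves(
  deltas=[16,0,0,0,0,22,0,0,0,0,30,0,0,0,0,30,0,0,0,0,30,0,0,-10,0,30,0,0,-30,0,30,0,0,-55,0,30,0,0,-80,0,30,0,0,-100,0,30,0,0,-100,0,30,0,0,-100,0],
)

```text
clock: 13.05
position: [0.4805, 0.2571, 0.1492]
ee_rot: [0.001, 0.601, 0.8, 0.001]
contact_force: [0.2, -0.5, -0.8]
width: 0.0302
gripper_force: 0.0
```

```bash
python3 - <<'E'
from look import *
s,M=st()
p=get_image('wrist');save(p,'w5.png')
np.savez('w5.npz',K=p['K'],position=p['position'],orientation=p['orientation'])
for r in place_of('tbar',p)[:2]: print(np.round(r['point'],1),round(r['score'],2),np.round(atz(p,r['point'],.016),3))
i=p['frame'][90:290,220:440,::-1];cv2.imwrite('pics/w5c.png',cv2.resize(i,None,fx=3,fy=3,interpolation=cv2.INTER_NEAREST))
E
```

```text
13.05 [0.4805 0.2571 0.1492] toolx 106.18 tz [ 0.003  0.001 -1.   ] w 0.0302 F [ 0.2 -0.5 -0.8] g 0.0
[320.6 193.8] 0.82 [0.479 0.259 0.016]
```

View pics/w5c.png

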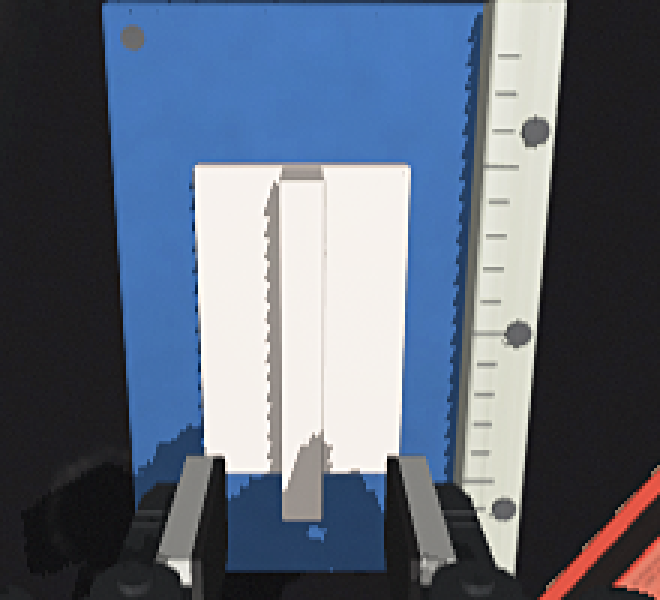

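The bar lies rib up, parallel to the fence with a gap of about 20 mm, and its middle is near the middle screw. Next I close the fingers, step back from the fence and go down behind the rib.

Call:
apply_moves(
  deltas=[0,0,-12,0,0,0,2,-25,0,0,0,2,-25,20,0,0,2,-25,40,0,0,2,-25,60,0,0,2,-25,80,0,0,2,-25,90,0,0,2,-25,97,0,0,2,-25,97,0,0,2,-25,97,0],
)

```text
clock: 13.98
position: [0.455, 0.2517, 0.0504]
ee_rot: [-0.0, 0.601, 0.8, -0.0]
contact_force: [-0.2, 0.3, 0.4]
width: 0.0
gripper_force: 0.0
```

```bash
python3 - <<'E'
from look import *
s,M=st()
p=get_image('wrist');w=p['frame'][120:380,200:460,::-1]
cv2.imwrite('pics/w6.png',cv2.resize(w,(600,600),interpolation=cv2.INTER_NEAREST))
E
```

```text
13.98 [0.455  0.2517 0.0504] toolx 106.18 tz [-0. -0. -1.] w 0.0 F [-0.2  0.3  0.4] g 0.0
```

View pics/w6.png

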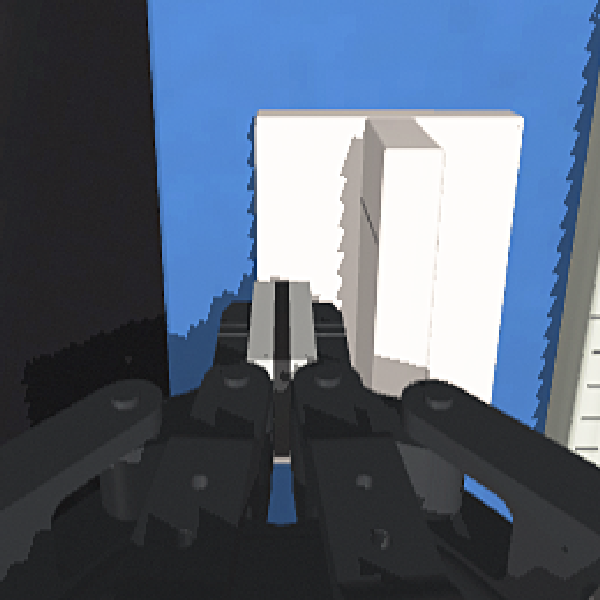

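The shut tips sit just behind the rib, above the rear half of the flange, and clear of it. Now the diagonal approach begins.

Call:
apply_moves(
  deltas=[0,0,2,2,0,0,0,4,4,0,0,0,6,6,0,0,0,8,7,0,0,0,8,7,0],
  squeeze=40,
)

```text
clock: 14.45
position: [0.4633, 0.2541, 0.0434]
ee_rot: [0.0, 0.601, 0.8, 0.0]
contact_force: [0.5, -0.7, 0.2]
width: -0.0001
gripper_force: 0.0
```

Call:
apply_moves(
  deltas=[0,0,2,0.7,0,0,0,4,1.2,0,0,0,6,1.5,0,0,0,8,1.5,0,0,0,8,1.5,0],
)

```text
clock: 14.87
position: [0.4714, 0.2566, 0.0431]
ee_rot: [0.001, 0.601, 0.8, 0.001]
contact_force: [-1.4, 0.5, 6.9]
width: -0.0001
gripper_force: 3.4
```

Call:
apply_moves(
  deltas=[0,0,2,0.2,0,0,0,4,0.4,0,0,0,6,0.6,0,0,0,8,0.6,0,0,0,10,0.6,0,0,0,10,0.6,0],
)

```text
clock: 15.37
position: [0.4793, 0.2589, 0.043]
ee_rot: [-0.0, 0.601, 0.8, -0.001]
contact_force: [-4.1, -0.9, 14.6]
width: -0.0001
gripper_force: 8.7
```

Call:
apply_moves(
  deltas=[0,0,1,0,0,0,0,2,0,0,0,0,3,0,0,0,0,3,0,0],
)

```text
clock: 15.7
position: [0.4794, 0.2589, 0.043]
ee_rot: [-0.002, 0.601, 0.8, -0.003]
contact_force: [-10.5, -3.7, 19.3]
width: -0.0
gripper_force: 12.9
```

Call:
apply_moves(
  deltas=[0,0,0.5,0,0,0,0,1,0,0,0,0,1,0,0,0,0,1,0,0],
)

```text
clock: 16.03
position: [0.4794, 0.2589, 0.043]
ee_rot: [-0.002, 0.601, 0.8, -0.003]
contact_force: [-11.8, -2.9, 20.9]
width: 0.0003
gripper_force: 14.8
```

```bash
python3 - <<'E'
from look import *
s,M=st()
th=np.radians(106.2);ey=np.array([np.cos(th),np.sin(th),0]);ex=np.array([ey[1],-ey[0],0])
ff=np.array([.5298,.2708,.016])
p=get_image('wrist');save(p,'w7.png')
for q,z in dict(tbar=.016,fence_face=.016).items():
    for r in place_of(q,p)[:1]:
        d=atz(p,r['point'],z)-ff;print(q,r['score'],'fence frame mm',np.round([d@ex*1000,d@ey*1000],1))
I=p['frame']
for y in(.02,.035,.045,.06):
    o=''
    for x in range(-72,12,4):
        u=np.round(proj(p,ff+ex*x/1000+ey*y+np.array([0,0,.010]))).astype(int);c=I[u[1],u[0]].astype(int)
        o+='B' if c[2]>c[0]+40 else ('W' if c.min()>190 else ('g' if c.min()>70 else 'k'))
    print(y,o)
for n in('top','side'):
    t=get_image(n)
    for q in('bottle_blue','timer','beaker','tbar'):
        for r in place_of(q,t)[:1]: print(n,q,np.round(r['point'],1),np.round(atz(t,r['point'],.016 if q=='tbar' else 0),3))
E
```

```text
16.03 [0.4794 0.2589 0.043 ] toolx 106.18 tz [-0.008 -0.003 -1.   ] w 0.0003 F [-11.8  -2.9  20.9] g 14.8
tbar 0.69 fence frame mm [-33.7   0.1]
fence_face 0.71 fence frame mm [-34.8   0.7]
0.02 BBWWWWWgggWWWWWWWWgWW
0.035 BBWWWWWWggWWWWWWWWgWW
0.045 BBWWWWWWgggggWWWWWgWW
0.06 BBBBBBBBBBBBBBBBBBggg
top bottle_blue [206.1 248.8] [0.432 0.473 0.   ]
top timer [195.6 203.9] [0.596 0.514 0.   ]
top beaker [442.3 254. ] [ 0.413 -0.39   0.   ]
top tbar [263.1 229.2] [0.504 0.264 0.016]
side bottle_blue [208.5 298. ] [0.436 0.466 0.   ]
side timer [179.4 265. ] [0.592 0.501 0.   ]
side beaker [447.3 202.2] [ 0.401 -0.389  0.   ]
side tbar [263.8 252.5] [0.497 0.264 0.016]
```

No blue shows between flange and fence on the three rows sampled across the bar, and the push is steady at about 12 N toward the fence and 21 N down. Handing in.

```bash
python3 -c "
from rig import sign_off
print(sign_off())"
```

```text
the job is handed in; nothing more can be done
None
```

I handed the job in at 16 s with the bar measured flush against the fence and held at about 12 N toward it and 21 N down; the judge returned no verdict, and the bottle, beaker and timer were not disturbed.

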